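Seat the piston with the jack lever and mark its travel

ROBOT

A 6-joint arm with a two-finger parallel gripper is mounted at the origin on the work surface. World frame = base frame: x ahead of the robot, y to its left, z up, the work surface at z = 0. Lengths are in mm, angles in rad, forces in N, time in s.
With the tool pointing down it reaches from about 275 to 750 mm from the base axis. Payload 10.2 kg.
Tool frame: the origin (TCP) lies on the centre line of the jaws, within the pads' length; the fingertips stand 17 mm ahead of it and the grasp point (between the pads) lies 2 mm behind it; z points along the fingers, y is the line along which they close (so a half turn about z gives the same grasp; the last joint's range is limited). The gripper opens to 85 mm and grips with 20 to 120 N. Pads are 22 mm wide; open, the fingers measure 114 mm over their backs; the gripper's body (76 mm by 85 mm) begins 54 mm behind the grasp point. The pads swing forward as they close: fully open they stand 13 mm farther back than shut.
Start: joints at [-1.509, 0.313, 1.498, -0, 1.331, -0.223], TCP at [147.494, -503.862, 248.294] pointing down, gripper open.
Joint ranges: [-2.94, 2.94], [-0.97, 2.17], [0.19, 2.56], [-1.23, 4.37], [0.02, 3.11], [-2.88, 2.88]. Speed limits (rad/s): [2.39, 2.39, 3.01, 3.14, 3.14, 3.14].

INTERFACE

Orientations are given as a unit quaternion [w, x, y, z].
In Python, from rig import ctrl gives the robot as it stands. The module is installed in compiled form; this text tells all that it offers.
- The arm moves only by the shell command python3 -m jog 'ROWS' [FORCE]. ROWS is JSON, a list of rows, each an object with "delta_pos": the shift along the world's x, y, z in mm, a list of three; "angular": the turn, a rotation vector about the world's x, y, z in rad, a list of three; "fingers": the opening, from 0 (shut) to 1 (fully open). In form: [{"delta_pos": [tx, ty, tz], "angular": [rx, ry, rz], "fingers": fingers}, ...]. A call has 1 to 10 rows; each row is the pose to reach, as a shift and turn from the pose commanded when the call began; what a row does not reach only later rows make up. A row lasts 1/8 s, in which the tool goes at most 62.5 mm and 10.7 degrees, less where a joint would pass 70% of its speed; a pose out of reach is approached as far as the arm can. A call with a gripper value outside its range is refused whole. The fingers move at their own pace and stop on an object; FORCE is the grip in N (left out, the last holds). Time passes only in rows, so rows that repeat a pose let the fingers close. It gives the time, the measured TCP pose, the force, the opening and the grip force at its end, in the units of the state.
- ctrl.sense(): the state, without advancing time (a new reading comes with each control period).
- ctrl.capture(name): name is "scene" or "top" or "wrist"; returns a dict with "pixels" (480x640x3 uint8, blue, green, red), "fx", "fy", "cx", "cy" (pixels), "dist" ([k1, k2, p1, p2, k3] as OpenCV has them; the pictures are not rectified), "R" (3x3) and "t" (3): a world point X has camera coordinates R X + t. Camera axes: x right, y down, z forward; pixel columns grow to the right and rows downward; lengths in mm; the calibration is good to about 2 mm. A picture is of the moment at which its call begins. There is no depth.
- ctrl.finish_job(): hands the job in; it is judged then, once.
The state is a dict: "time_s": time; "joints": joint angles; "dq": joint speeds; "tau": joint torques, N m; "eef_pos": TCP position; "ee_rot": TCP orientation; "force": force on the tool from outside, world axes, zero at the start; "wrist_torque": the same for the moment, N m; "grip_width": opening from 0.0 (shut) to 1.0 (fully open); "grip_force": force on a finger pad.
Only numpy, scipy, OpenCV 4.12 (cv2) and the standard library are available. Lean on these libraries where they do the work, as an engineer would, in place of code of your own. Each camera call takes 0.05 s, during which the arm holds its last target. There are 200 camera calls.

TASK

Seat the load frame's piston on the soil in the mould: push the red-handled jack lever gently round counter-clockwise (seen from above) until its drag clearly firms up, stop there without forcing it, and leave the lever where it is. Then note how far it travelled by sliding the yellow index along the quadrant until its mark is right in line with the lever's pointer, keeping the lever seated and the other things on the bench undisturbed.

Things in the scene. Friction and masses are not known exactly. Their poses are not given: they have to be found in the camera images.
- load_frame: Teal bench load frame, fixed to the bench: base 250 x 280 mm, 85 mm high, two steel columns 105 mm either side of the jack screw, crosshead at 560 mm with a proving ring and piston, steel soil mould (115 mm diameter) on the round platen. Origin: on the jack screw's axis at table level; x to the frame's back, away from the lever and quadrant.
- jack_axis (a point): Point on the vertical jack screw axis, 88 mm above the table, level with the top of the quadrant; x axis to the frame's back, z up. The quadrant is a level graduated aluminium arc strip 240 to 300 mm from this axis on the -x (robot's) side, reaching 47 degrees either side of -x, ticks every 0.1 rad.
- lever_grip (a point): Middle of the upright red hand grip of the jack lever, 200 mm from the jack axis, 150 mm above the table: a sleeve of 26 mm diameter from 114 to 166 mm above the table with a ball of 38 mm diameter on top (top at 195 mm). The lever is a level steel rod of 16 mm diameter, 102 mm above the table. Its -x axis points outward along the lever, +y against the pushing direction.
- jack_lever (a joint): Lever angle about the jack axis, rad. 0 = 0.65 rad clockwise (from above) of the quadrant's middle, on the robot's left; grows when pushed counter-clockwise; end stop 1.3. Free drag 3 to 7 N at the grip. At an unseen angle of 0.4 to 0.95 the piston meets soil: then about +1.1 N per mm at the grip. Stop at 10 to 15 N; over 20 N spoils the soil. Let go, it springs back a few mm and stays seated.
- lever_pointer (a point): Tip of the flat steel pointer (10 mm wide, red end) that continues the lever beyond its grip over the inner edge of the quadrant: 245 mm from the jack axis, in line with the lever, 96 mm above the table. Axes as for lever_grip: y runs along the quadrant.
- index (a joint): Angle of the yellow index about the jack axis, rad, same zero and sense as jack_lever: equal values mean that its mark is in line with the lever's pointer. Range 0 to 1.35. It starts beyond the seat, near the robot's right-hand end of the quadrant, slides with about 2.5 N of friction, stays where it is left, and passes the lever's pointer without touching it.
- index_tab (a point): Middle of the upright yellow thumb tab of the index, 284 mm from the jack axis, 125 mm above the table: 12 mm along the quadrant, 24 mm radially, top 150 mm above the table. It stands on a yellow carriage 26 mm along the quadrant and 34 mm radially, top 100 mm above the table. Pinch the tab from above along the quadrant, or push it.
- index_mark (a point): Tip of the black mark line of the index, 251 mm from the jack axis, on the middle line of the index, 96 mm above the table; the mark lies in line with the pointer when it is on the straight line from the jack axis through the pointer tip.
- piston (a joint): How far the soil has pushed the piston up against the proving ring, m: 0 before contact, about 0.0001 at a good seat, 0.00024 at the limit. Smaller than the reading noise, so feel for the seat at the lever.
- tin_mid (a point): Middle of a small aluminium moisture tin, 68 mm diameter, 50 mm high, standing on the bench at the right of the frame: leave alone.
- gauge_mid (a point): Middle of a spare dial gauge, 58 mm diameter, 18 mm thick, lying on the bench at the left of the frame: leave alone.
- collar_mid (a point): Middle of a steel mould collar, 115 mm diameter, 50 mm high, standing on the bench left of the quadrant: leave alone.
- mallet_grip (a point): Handle of a hammer lying on the bench right of the quadrant: leave alone.

How it is judged:
By the outcome, as a careful person would: the job done as asked, in the order asked, and still so for the second after the job is handed in, with the robot touching nothing.
It also fails if it takes over 72 s, if anything falls off the work surface, if the arm or the gripper's body presses on something with over 40 N, if the wrist force passes 120 N, or if a joint passes its speed limit or range.

## Working session

There is one attempt and no reset: what is moved stays moved. The work goes in short steps, Python scripts to look and compute and a shell command to move; the robot and the scene stay as the last step left them, time stands still between calls to the robot, and variables do not carry over. Pictures are saved under pics/ and viewed, at most 10 in all, crops included, and the job is handed in when it is done.

```bash
mkdir -p pics; python3 - <<'E'
from rig import ctrl
import cv2,numpy as np
s=ctrl.sense();print({k:np.round(v,3).tolist() for k,v in s.items()})
for n in("scene","top"):
    c=ctrl.capture(n);cv2.imwrite(f"pics/{n}0.png",c["pixels"]);print(n,c["fx"],c["cx"],c["cy"],c["dist"],np.round(c["R"],3).tolist(),c["t"])
E
```

```text
{'time_s': 0.0, 'joints': [-1.509, 0.313, 1.498, 0.0, 1.331, -0.223], 'dq': [-0.0, -0.0, 0.0, -0.001, 0.001, -0.002], 'tau': [-0.001, -41.227, -25.974, -0.0, 0.004, -0.0], 'eef_pos': [147.494, -503.605, 247.722], 'ee_rot': [-0.001, 0.99, 0.142, 0.0], 'force': [-1.479, -0.083, 0.868], 'wrist_torque': [-0.023, -0.032, -0.08], 'grip_force': 0.0, 'grip_width': 1.004}
scene 513.6654382743911 314.68398821750037 238.362539640671 [-0.07006306  0.          0.          0.          0.        ] [[-0.554, 0.833, 0.001], [0.682, 0.454, -0.574], [-0.478, -0.317, -0.819]] [ 336.95276643 -333.3713945  1622.3144287 ]
top 494.32980870539257 318.5792421823656 237.3396835609267 [-0.05475586  0.          0.          0.          0.        ] [[0.027, -0.999, 0.019], [-0.995, -0.028, -0.099], [0.099, -0.016, -0.995]] [ -48.2973569   620.04508281 1167.89102222]
```

View pics/scene0.png

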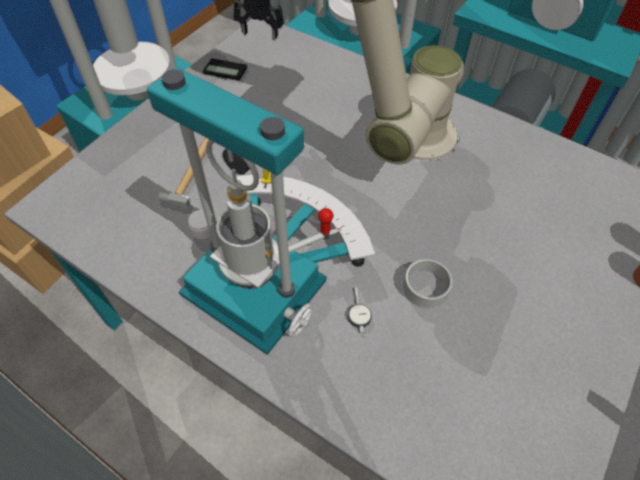

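View pics/top0.png

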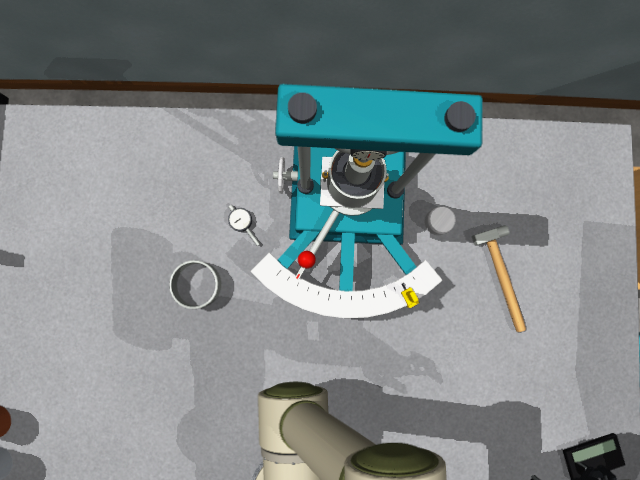

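The top view shows the quadrant from (250,270) to (440,280), the red ball at (307,260), the pointer near (298,277) and the yellow index at (411,297). The scene view agrees with this.

```bash
cat >h.py <<'E'
from rig import ctrl
import cv2,numpy as np
from scipy.optimize import least_squares
def ray(c,px,z):
    K=np.array([[c["fx"],0,c["cx"]],[0,c["fy"],c["cy"]],[0,0,1]])
    u=cv2.undistortPoints(np.float64(px).reshape(-1,1,2),K,np.float64(c["dist"])).reshape(-1,2)
    R=np.array(c["R"]);t=np.array(c["t"]);C=-R.T@t
    d=np.c_[u,np.ones(len(u))]@R
    return C+d*((z-C[2])/d[:,2])[:,None]
def comps(m):
    n,l,s,ce=cv2.connectedComponentsWithStats(m.astype(np.uint8));o=np.argsort(-s[1:,4])+1
    return [(l==i,s[i],ce[i]) for i in o]
def masks(im):
    b,g,r=[im[...,i].astype(int) for i in range(3)]
    return dict(red=(r>120)&(g<60)&(b<60),yel=(r>130)&(g>100)&(b<90),white=(im.min(2)>225))
E
python3 - <<'E'
from h import *
c=ctrl.capture("top");im=c["pixels"];M=masks(im)
for k in M:
    for m,s,ce in comps(M[k])[:4]: print(k,s.tolist(),np.round(ce,1))
w=[m for m,s,ce in comps(M["white"]) if s[1]>240][0]
w=cv2.morphologyEx(w.astype(np.uint8),cv2.MORPH_CLOSE,np.ones((3,3)))
ct=max(cv2.findContours(w,0,cv2.CHAIN_APPROX_NONE)[0],key=len).reshape(-1,2)
P=ray(c,ct,88)[:,:2]
a=np.array([600.,0.])
for i in range(10):
    r=np.hypot(*(P-a).T);S=P[(abs(r-300)<(25 if i<5 else 6))]
    a=least_squares(lambda p:np.hypot(*(S-p).T)-300,a,loss="soft_l1").x
r=np.hypot(*(P-a).T);th=np.unwrap(np.arctan2(*(P-a).T[::-1])%(2*np.pi))
print("axis",a,len(S),np.std(r[abs(r-300)<6]),"median inner",np.median(r[abs(r-240)<8]))
e=th[(r>255)&(r<285)];e1=np.median(e[e<np.pi-.4]);e2=np.median(e[e>np.pi+.4])
print("ends",e1,e2,"half",(e2-e1)/2,"mid",(e1+e2)/2)
mid=(e1+e2)/2
for k,z in(("red",176),("yel",125),("yel",150),("yel",100)):
    m,s,ce=comps(M[k])[0];p=ray(c,ce,z)[0,:2]-a
    print(k,z,p+a,np.hypot(*p),"q",np.arctan2(p[1],p[0])%(2*np.pi)-mid+.65)
E
```

```text
red [298, 251, 17, 17, 228] [306.  258.9]
red [297, 275, 2, 3, 3] [297.7 276. ]
yel [401, 288, 18, 20, 204] [410.  297.5]
yel [487, 242, 32, 90, 199] [503.1 288.7]
yel [490, 240, 36, 90, 113] [509.2 281.7]
yel [355, 159, 18, 7, 52] [363.5 162.2]
white [251, 253, 190, 65, 4725] [341.9 291.3]
white [230, 210, 20, 19, 283] [239.2 218.8]
white [320, 189, 21, 17, 189] [327.1 198.8]
white [322, 157, 10, 15, 104] [325.5 163. ]
axis [ 735.63132152 -100.0562008 ] 183 1.1247527236088437 median inner 243.19904619262923
ends 2.298702904554478 3.6830979009595017 half 0.6921974982025119 mid 2.99090040275699
red 176 [560.00186308  -3.29410983] 200.52084410889628 q 0.2971241554350491
yel 125 [ 483.30762563 -236.29901928] 286.75660950187586 q 1.295788762238287
yel 150 [ 483.73826512 -231.18670862] 283.9811999877741 q 1.2806680476239527
yel 100 [ 482.87698615 -241.41132993] 289.5963165869631 q 1.3106162726401482
```

```bash
python3 -m jog '[{"delta_pos":[20,25,40],"angular":[0,0,0.05],"fingers":0},{"delta_pos":[55,68,40],"angular":[0,0,0.1],"fingers":0},{"delta_pos":[90,112,40],"angular":[0,0,0.16],"fingers":0},{"delta_pos":[125,156,40],"angular":[0,0,0.22],"fingers":0},{"delta_pos":[160,199,40],"angular":[0,0,0.28],"fingers":0},{"delta_pos":[195,243,40],"angular":[0,0,0.35],"fingers":0},{"delta_pos":[230,287,40],"angular":[0,0,0.42],"fingers":0},{"delta_pos":[265,330,40],"angular":[0,0,0.48],"fingers":0},{"delta_pos":[300,374,40],"angular":[0,0,0.54],"fingers":0},{"delta_pos":[335,418,40],"angular":[0,0,0.6],"fingers":0}]' 40
python3 -m jog '[{"delta_pos":[35,44,0],"angular":[0,0,0.06],"fingers":0},{"delta_pos":[70,87,0],"angular":[0,0,0.12],"fingers":0},{"delta_pos":[100,125,0],"angular":[0,0,0.18],"fingers":0},{"delta_pos":[100,125,0],"angular":[0,0,0.18],"fingers":0},{"delta_pos":[100,125,0],"angular":[0,0,0.18],"fingers":0}]'
python3 - <<'E'
from h import *
s=ctrl.sense();print({k:np.round(s[k],3).tolist() for k in s})
a=np.array([735.6,-100.06])
c=ctrl.capture("top");cv2.imwrite("pics/t1.png",c["pixels"][220:340,220:460].repeat(3,0).repeat(3,1))
c2=ctrl.capture("wrist");cv2.imwrite("pics/w1.png",c2["pixels"])
c3=ctrl.capture("scene")
for n,q in(("top",c),("wrist",c2),("scene",c3)):
    for k,z in(("red",176),("yel",140)):
        for m,st,ce in comps(masks(q["pixels"])[k])[:2]:print(n,k,st[4],ce,ray(q,ce,z)[0])
E
```

```text
time_s: 1.4
eef_pos: [483.4, -84.2, 288.2]
ee_rot: [0.0, 0.903, 0.429, -0.0]
force: [1.2, -1.2, -0.4]
grip_width: -0.003
grip_force: 0.0
time_s: 2.02
eef_pos: [582.2, 38.8, 288.0]
ee_rot: [-0.0, 0.862, 0.507, -0.0]
force: [-0.6, -1.4, 0.0]
grip_width: -0.005
grip_force: 0.0
{'time_s': 2.025, 'joints': [-0.134, 0.422, 1.241, -0.0, 1.479, 0.372], 'dq': [-0.02, -0.016, 0.007, 0.001, -0.001, 0.002], 'tau': [1.188, -46.502, -27.24, 0.048, -0.005, 0.003], 'eef_pos': [582.171, 38.778, 287.982], 'ee_rot': [-0.0, 0.862, 0.507, -0.0], 'force': [-0.582, -1.399, 0.04], 'wrist_torque': [-0.014, -0.056, -0.04], 'grip_force': 0.0, 'grip_width': -0.005}
top red 3 [299. 263.] [550.89767062  11.22185804 176.        ]
top red 1 [297. 277.] [521.20256264  14.55051512 176.        ]
top yel 200 [503.07  288.705] [ 507.61703276 -441.13682166  140.        ]
top yel 163 [410.52147239 298.23312883] [ 481.99527219 -234.38897806  140.        ]
wrist red 39 [270.69230769 268.92307692] [548.68615332  36.83253303 176.        ]
wrist red 1 [296. 297.] [553.22242329  11.58725802 176.        ]
wrist yel 35 [625.97142857 238.45714286] [788.03465378 -83.86451143 140.        ]
scene red 221 [325.73755656 219.37556561] [568.75434358   4.33979264 176.        ]
scene yel 1794 [ 29.20512821 229.32274247] [ 973.12421417 -599.31228378  140.        ]
scene yel 1473 [ 24.34894773 139.80923286] [ 778.64227053 -870.87962637  140.        ]
```

View pics/w1.png

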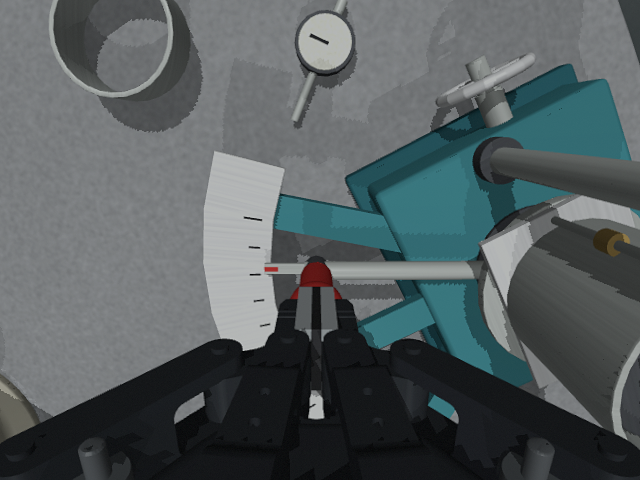

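The wrist view shows the red pointer end at (271,269). The ball lies beyond the fingertips at (317,275), clear of them, so I can descend behind it.

```bash
python3 -m jog '[{"delta_pos":[0,0,-40],"angular":[0,0,0],"fingers":0},{"delta_pos":[0,0,-80],"angular":[0,0,0],"fingers":0},{"delta_pos":[0,0,-115],"angular":[0,0,0],"fingers":0},{"delta_pos":[0,0,-123],"angular":[0,0,0],"fingers":0},{"delta_pos":[0,0,-123],"angular":[0,0,0],"fingers":0},{"delta_pos":[0,0,-123],"angular":[0,0,0],"fingers":0}]'
python3 - <<'E'
from h import *
s=ctrl.sense();print(s["force"])
c2=ctrl.capture("wrist");cv2.imwrite("pics/w2.png",c2["pixels"])
for m,st,ce in comps(masks(c2["pixels"])["red"])[:3]:print(st,ce,ray(c2,ce,96)[0],ray(c2,ce,176)[0])
E
```

```text
time_s: 2.92
eef_pos: [583.1, 38.9, 167.0]
ee_rot: [0.001, 0.862, 0.507, 0.001]
force: [-0.8, -0.8, -0.3]
grip_width: -0.003
grip_force: 0.0
[-0.82292028 -0.79867847 -0.25668003]
[240 342  16   6  84] [248.29761905 344.4047619 ] [526.85819252  14.78681119  96.        ] [563.81432594  49.27370301 176.        ]
```

View pics/w2.png

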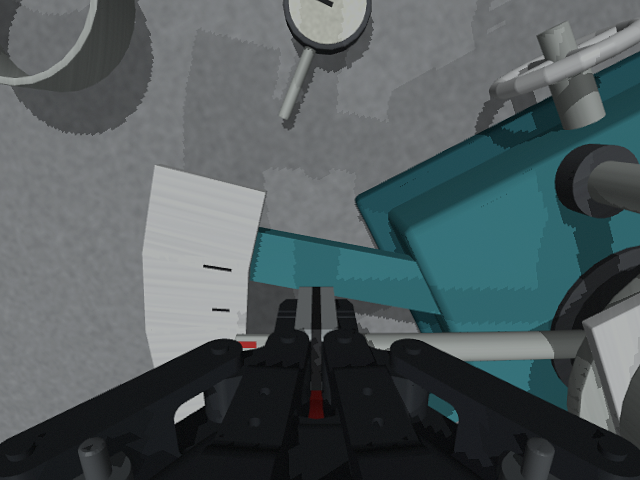

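```bash
cat >>h.py <<'E'
A=np.array([735.6,-100.06])
def arc(P,dths,R=None):
    "rows: shift from P when turned by dth about the axis"
    p=np.array(P[:2])-A;r=np.hypot(*p);t=np.arctan2(p[1],p[0]);R=R or r
    print("theta",t%(2*np.pi),"r",r)
    for d in dths: print(round(d,3),np.round(A+R*np.array([np.cos(t+d),np.sin(t+d)])-P[:2],1).tolist())
E
python3 - <<'E'
from h import *
arc([583,38.9],np.arange(1,11)*.02,205)
E
```

```text
theta 2.4029432282369645 r 206.38953849456615
0.02 [-1.7, -4.0]
0.04 [-4.4, -7.1]
0.06 [-7.0, -10.3]
0.08 [-9.5, -13.5]
0.1 [-12.0, -16.8]
0.12 [-14.4, -20.1]
0.14 [-16.7, -23.4]
0.16 [-19.0, -26.8]
0.18 [-21.2, -30.3]
0.2 [-23.4, -33.8]
```

```bash
python3 -m jog '[{"delta_pos":[-2,-4,0],"angular":[0,0,0.02],"fingers":0},{"delta_pos":[-4.4,-7.1,0],"angular":[0,0,0.04],"fingers":0},{"delta_pos":[-7,-10.3,0],"angular":[0,0,0.06],"fingers":0},{"delta_pos":[-9.5,-13.5,0],"angular":[0,0,0.08],"fingers":0}]'
python3 -m jog '[{"delta_pos":[-2.5,-3.3,0],"angular":[0,0,0.02],"fingers":0},{"delta_pos":[-4.9,-6.6,0],"angular":[0,0,0.04],"fingers":0},{"delta_pos":[-7.2,-9.9,0],"angular":[0,0,0.06],"fingers":0},{"delta_pos":[-9.5,-13.3,0],"angular":[0,0,0.08],"fingers":0}]'
python3 -m jog '[{"delta_pos":[-2.2,-3.5,0],"angular":[0,0,0.02],"fingers":0},{"delta_pos":[-4.4,-7,0],"angular":[0,0,0.04],"fingers":0}]'
python3 - <<'E'
from h import *
s=ctrl.sense();print(s["force"],s["eef_pos"])
c=ctrl.capture("wrist")
for m,st,ce in comps(masks(c["pixels"])["red"])[:2]:
    p=ray(c,ce,96)[0,:2];d=p-A;print(st,p,np.hypot(*d),np.arctan2(d[1],d[0])%6.2832)
arc(s["eef_pos"],np.arange(1,11)*.01,205)
E
```

```text
time_s: 3.48
eef_pos: [572.8, 25.4, 165.4]
ee_rot: [0.0, 0.84, 0.542, -0.0]
force: [1.0, -0.8, 1.0]
grip_width: -0.001
grip_force: 0.0
time_s: 3.98
eef_pos: [563.9, 13.0, 165.4]
ee_rot: [-0.0, 0.818, 0.575, 0.001]
force: [4.2, 5.1, 0.0]
grip_width: 0.001
grip_force: 3.1
time_s: 4.22
eef_pos: [559.4, 6.0, 165.4]
ee_rot: [-0.0, 0.806, 0.592, 0.001]
force: [4.3, 5.0, -1.0]
grip_width: 0.002
grip_force: 3.1
[ 4.28636569  5.0095802  -0.97375089] [559.43859619   5.96253643 165.37455631]
[233 308  21   7 119] [514.04911049  -7.83200782] 239.98083086983974 2.7471280155473834
[312 391  10   9  42] [536.76232182 -72.36863863] 200.7566530859767 3.003216510508503
theta 2.5998148213630574 r 205.60549220006553
0.01 [-0.5, -2.1]
0.02 [-1.6, -3.8]
0.03 [-2.6, -5.6]
0.04 [-3.6, -7.4]
0.05 [-4.5, -9.2]
0.06 [-5.5, -11.0]
0.07 [-6.4, -12.9]
0.08 [-7.4, -14.7]
0.09 [-8.3, -16.5]
0.1 [-9.2, -18.4]
```

```bash
python3 -m jog '[{"delta_pos":[-1.8,-3.7,0],"angular":[0,0,0.02],"fingers":0},{"delta_pos":[-3.6,-7.4,0],"angular":[0,0,0.04],"fingers":0},{"delta_pos":[-5.5,-11,0],"angular":[0,0,0.06],"fingers":0},{"delta_pos":[-7.4,-14.7,0],"angular":[0,0,0.08],"fingers":0}]'
python3 -m jog '[{"delta_pos":[-0.9,-1.8,0],"angular":[0,0,0.01],"fingers":0},{"delta_pos":[-1.8,-3.7,0],"angular":[0,0,0.02],"fingers":0},{"delta_pos":[-2.6,-5.5,0],"angular":[0,0,0.03],"fingers":0},{"delta_pos":[-3.5,-7.4,0],"angular":[0,0,0.04],"fingers":0}]'
cat >f.py <<'E'
from h import *
s=ctrl.sense();d=np.array(s["eef_pos"][:2])-A;t=np.arctan2(d[1],d[0])+.145
print("time",s["time_s"],"F tang",s["force"][:2]@np.array([np.sin(t),-np.cos(t)]),"F rad",s["force"][:2]@np.array([np.cos(t),np.sin(t)]),"z",s["force"][2])
arc(s["eef_pos"],np.array([.01,.02,.03,.04,.05,.06]),205)
E
python3 f.py
```

```text
time_s: 4.78
eef_pos: [551.6, -8.5, 165.3]
ee_rot: [-0.001, 0.782, 0.623, 0.001]
force: [1.5, 5.7, 0.1]
grip_width: -0.0
grip_force: 3.3
time_s: 5.28
eef_pos: [548.2, -15.9, 165.3]
ee_rot: [-0.001, 0.769, 0.639, 0.001]
force: [1.1, 6.0, -0.0]
grip_width: 0.005
grip_force: 3.3
time 5.275 F tang 6.048877644326979 F rad 0.585263209600952 z -0.0029545794770048373
theta 2.719390764282459 r 205.47835520642604
0.01 [-0.4, -2.1]
0.02 [-1.2, -4.0]
0.03 [-2.0, -5.8]
0.04 [-2.8, -7.7]
0.05 [-3.5, -9.6]
0.06 [-4.3, -11.6]
```

```bash
python3 -m jog '[{"delta_pos":[-0.7,-1.9,0],"angular":[0,0,0.01],"fingers":0},{"delta_pos":[-1.4,-3.8,0],"angular":[0,0,0.02],"fingers":0},{"delta_pos":[-2.1,-5.7,0],"angular":[0,0,0.03],"fingers":0},{"delta_pos":[-2.8,-7.6,0],"angular":[0,0,0.04],"fingers":0}]';python3 f.py
```

```text
time_s: 5.78
eef_pos: [545.1, -23.3, 165.3]
ee_rot: [-0.001, 0.756, 0.654, 0.001]
force: [0.0, 7.1, 1.8]
grip_width: 0.0
grip_force: 3.4
time 5.775 F tang 6.8801163672904 F rad 1.648290738414207 z 1.8100038500705158
theta 2.758830405794371 r 205.4010692963226
0.01 [-0.4, -2.1]
0.02 [-1.1, -4.0]
0.03 [-1.8, -5.9]
0.04 [-2.5, -7.8]
0.05 [-3.2, -9.7]
0.06 [-3.9, -11.7]
```

```bash
python3 -m jog '[{"delta_pos":[-0.7,-1.9,0],"angular":[0,0,0.01],"fingers":0},{"delta_pos":[-1.3,-3.8,0],"angular":[0,0,0.02],"fingers":0},{"delta_pos":[-1.9,-5.7,0],"angular":[0,0,0.03],"fingers":0},{"delta_pos":[-2.5,-7.7,0],"angular":[0,0,0.04],"fingers":0}]';python3 f.py
```

```text
time_s: 6.28
eef_pos: [542.3, -30.9, 165.3]
ee_rot: [-0.001, 0.743, 0.669, 0.0]
force: [-3.6, 6.4, 2.9]
grip_width: 0.001
grip_force: 3.6
time 6.275 F tang 5.559214637740151 F rad 4.775020640988764 z 2.942756492049491
theta 2.798184291869104 r 205.33642047684677
0.01 [-0.4, -2.0]
0.02 [-1.0, -4.0]
0.03 [-1.7, -5.9]
0.04 [-2.3, -7.9]
0.05 [-2.9, -9.8]
0.06 [-3.5, -11.8]
```

```bash
python3 -m jog '[{"delta_pos":[-0.8,-1.9,0],"angular":[0,0,0.01],"fingers":0},{"delta_pos":[-1.4,-3.8,0],"angular":[0,0,0.02],"fingers":0},{"delta_pos":[-2.0,-5.7,0],"angular":[0,0,0.03],"fingers":0},{"delta_pos":[-2.6,-7.6,0],"angular":[0,0,0.04],"fingers":0}]';python3 f.py
```

```text
time_s: 6.78
eef_pos: [539.7, -38.6, 165.3]
ee_rot: [-0.001, 0.73, 0.684, 0.0]
force: [-3.6, 7.1, 1.9]
grip_width: -0.001
grip_force: 3.5
time 6.775 F tang 6.450321811960593 F rad 4.6771694317167505 z 1.9464808609050417
theta 2.8374431545530214 r 205.3424751281978
0.01 [-0.3, -2.1]
0.02 [-0.9, -4.0]
0.03 [-1.4, -6.0]
0.04 [-2.0, -8.0]
0.05 [-2.5, -10.0]
0.06 [-3.0, -11.9]
```

```bash
python3 -m jog '[{"delta_pos":[-0.7,-2,0],"angular":[0,0,0.01],"fingers":0},{"delta_pos":[-1.2,-3.9,0],"angular":[0,0,0.02],"fingers":0},{"delta_pos":[-1.8,-5.9,0],"angular":[0,0,0.03],"fingers":0},{"delta_pos":[-2.3,-7.8,0],"angular":[0,0,0.04],"fingers":0}]';python3 f.py
```

```text
time_s: 7.28
eef_pos: [537.4, -46.4, 165.3]
ee_rot: [-0.001, 0.716, 0.698, 0.0]
force: [-2.8, 6.7, 2.0]
grip_width: -0.002
grip_force: 3.5
time 7.275 F tang 6.3078745822934525 F rad 3.527059513842747 z 1.9877824372017392
theta 2.8772438005991625 r 205.3431756393299
0.01 [-0.2, -2.1]
0.02 [-0.7, -4.1]
0.03 [-1.2, -6.0]
0.04 [-1.7, -8.0]
0.05 [-2.1, -10.0]
0.06 [-2.5, -12.1]
```

```bash
python3 -m jog '[{"delta_pos":[-0.6,-2,0],"angular":[0,0,0.01],"fingers":0},{"delta_pos":[-1.1,-4,0],"angular":[0,0,0.02],"fingers":0},{"delta_pos":[-1.6,-6,0],"angular":[0,0,0.03],"fingers":0},{"delta_pos":[-2,-8,0],"angular":[0,0,0.04],"fingers":0}]';python3 f.py
```

```text
time_s: 7.78
eef_pos: [535.4, -54.4, 165.3]
ee_rot: [-0.001, 0.702, 0.713, 0.0]
force: [-2.4, 6.7, 2.0]
grip_width: -0.001
grip_force: 3.5
time 7.775 F tang 6.471144053036709 F rad 2.919271155310785 z 2.0044629255739013
theta 2.917401402339273 r 205.3095947614985
0.01 [-0.1, -2.1]
0.02 [-0.6, -4.1]
0.03 [-1.0, -6.1]
0.04 [-1.4, -8.1]
0.05 [-1.7, -10.1]
0.06 [-2.1, -12.1]
```

```bash
python3 -m jog '[{"delta_pos":[-0.4,-2,0],"angular":[0,0,0.01],"fingers":0},{"delta_pos":[-0.9,-4,0],"angular":[0,0,0.02],"fingers":0},{"delta_pos":[-1.3,-6,0],"angular":[0,0,0.03],"fingers":0},{"delta_pos":[-1.7,-8,0],"angular":[0,0,0.04],"fingers":0}]';python3 f.py
```

```text
time_s: 8.28
eef_pos: [533.8, -62.5, 165.3]
ee_rot: [-0.001, 0.687, 0.726, 0.0]
force: [-1.4, 7.0, 2.0]
grip_width: -0.003
grip_force: 3.4
time 8.275 F tang 6.986263133620105 F rad 1.6993968141192828 z 2.0276630660916117
theta 2.957451675407874 r 205.31023193568421
0.01 [-0.1, -2.1]
0.02 [-0.4, -4.1]
0.03 [-0.7, -6.1]
0.04 [-1.0, -8.1]
0.05 [-1.3, -10.2]
0.06 [-1.6, -12.2]
```

```bash
python3 -m jog '[{"delta_pos":[-0.4,-2,0],"angular":[0,0,0.01],"fingers":0},{"delta_pos":[-0.7,-4,0],"angular":[0,0,0.02],"fingers":0},{"delta_pos":[-1,-6,0],"angular":[0,0,0.03],"fingers":0}]';python3 f.py
```

```text
time_s: 8.65
eef_pos: [532.8, -68.5, 165.3]
ee_rot: [-0.001, 0.676, 0.737, 0.0]
force: [-2.0, 7.0, 2.2]
grip_width: -0.0
grip_force: 3.4
time 8.65 F tang 7.018035937835464 F rad 2.0699370480094577 z 2.1751528527401995
theta 2.9872007657943147 r 205.2731541261562
0.01 [-0.0, -2.1]
0.02 [-0.3, -4.1]
0.03 [-0.6, -6.1]
0.04 [-0.8, -8.2]
0.05 [-1.1, -10.2]
0.06 [-1.3, -12.2]
```

```bash
python3 -m jog '[{"delta_pos":[-0.3,-2,0],"angular":[0,0,0.01],"fingers":0},{"delta_pos":[-0.6,-4,0],"angular":[0,0,0.02],"fingers":0},{"delta_pos":[-0.9,-6,0],"angular":[0,0,0.03],"fingers":0},{"delta_pos":[-1.1,-8.1,0],"angular":[0,0,0.04],"fingers":0}]';python3 f.py
```

```text
time_s: 9.15
eef_pos: [531.7, -76.6, 165.2]
ee_rot: [-0.001, 0.661, 0.75, 0.0]
force: [-3.3, 6.8, 2.8]
grip_width: 0.0
grip_force: 3.4
time 9.15 F tang 6.924972461926215 F rad 3.041729321690067 z 2.79938504215619
theta 3.026896308725592 r 205.2761872805344
0.01 [0.0, -2.1]
0.02 [-0.2, -4.1]
0.03 [-0.3, -6.2]
0.04 [-0.5, -8.2]
0.05 [-0.6, -10.2]
0.06 [-0.8, -12.3]
```

```bash
python3 -m jog '[{"delta_pos":[-0.2,-2,0],"angular":[0,0,0.01],"fingers":0},{"delta_pos":[-0.4,-4,0],"angular":[0,0,0.02],"fingers":0},{"delta_pos":[-0.6,-6.1,0],"angular":[0,0,0.03],"fingers":0},{"delta_pos":[-0.8,-8.1,0],"angular":[0,0,0.04],"fingers":0}]';python3 f.py
```

```text
time_s: 9.65
eef_pos: [530.9, -84.7, 165.3]
ee_rot: [-0.001, 0.646, 0.763, 0.0]
force: [-0.9, 5.6, 1.4]
grip_width: -0.002
grip_force: 3.3
time 9.65 F tang 5.617714730100873 F rad 0.5050108992743643 z 1.4167607325999305
theta 3.0667222105119447 r 205.2718538550316
0.01 [0.1, -2.1]
0.02 [0.0, -4.1]
0.03 [-0.1, -6.2]
0.04 [-0.2, -8.2]
0.05 [-0.2, -10.3]
0.06 [-0.3, -12.3]
```

```bash
python3 -m jog '[{"delta_pos":[-0.1,-2,0],"angular":[0,0,0.01],"fingers":0},{"delta_pos":[-0.2,-4,0],"angular":[0,0,0.02],"fingers":0},{"delta_pos":[-0.3,-6.1,0],"angular":[0,0,0.03],"fingers":0},{"delta_pos":[-0.4,-8.2,0],"angular":[0,0,0.04],"fingers":0}]';python3 f.py
```

```text
time_s: 10.15
eef_pos: [530.5, -92.8, 165.2]
ee_rot: [-0.001, 0.631, 0.776, 0.001]
force: [-1.4, 8.2, 3.0]
grip_width: 0.002
grip_force: 4.2
time 10.15 F tang 8.323126462558076 F rad 0.4536226183517145 z 2.980607052685931
theta 3.106059908723672 r 205.25556512205887
0.01 [0.2, -2.1]
0.02 [0.2, -4.1]
0.03 [0.1, -6.2]
0.04 [0.1, -8.2]
0.05 [0.1, -10.3]
0.06 [0.2, -12.3]
```

Both force and grip reading rose, so this may be contact. I'll take smaller steps.

```bash
python3 -m jog '[{"delta_pos":[0,-1,0],"angular":[0,0,0.005],"fingers":0},{"delta_pos":[0,-2,0],"angular":[0,0,0.01],"fingers":0}]';python3 f.py
```

```text
time_s: 10.4
eef_pos: [530.4, -94.4, 165.3]
ee_rot: [-0.002, 0.627, 0.779, 0.001]
force: [-2.0, 9.3, 3.1]
grip_width: 0.001
grip_force: 5.0
time 10.4 F tang 9.509697552698645 F rad 0.8902929444757541 z 3.0684413598349716
theta 3.1140456484428585 r 205.236091633185
0.01 [0.2, -2.1]
0.02 [0.2, -4.1]
0.03 [0.2, -6.2]
0.04 [0.2, -8.2]
0.05 [0.2, -10.3]
0.06 [0.3, -12.3]
```

```bash
python3 -m jog '[{"delta_pos":[0,-1,0],"angular":[0,0,0.005],"fingers":0},{"delta_pos":[0,-2,0],"angular":[0,0,0.01],"fingers":0}]';python3 f.py
```

```text
time_s: 10.65
eef_pos: [530.4, -96.1, 165.3]
ee_rot: [-0.002, 0.623, 0.782, 0.001]
force: [-2.8, 11.6, 4.0]
grip_width: 0.003
grip_force: 5.8
time 10.65 F tang 11.820876471566821 F rad 1.2904928514541563 z 4.046352069336757
theta 3.1221776336326013 r 205.26338043105056
0.01 [0.2, -2.1]
0.02 [0.2, -4.1]
0.03 [0.2, -6.2]
0.04 [0.3, -8.2]
0.05 [0.3, -10.3]
0.06 [0.4, -12.3]
```

```bash
python3 -m jog '[{"delta_pos":[0,-0.9,0],"angular":[0,0,0.004],"fingers":0},{"delta_pos":[0,-0.9,0],"angular":[0,0,0.004],"fingers":0}]';python3 f.py
```

```text
time_s: 10.9
eef_pos: [530.4, -96.9, 165.3]
ee_rot: [-0.002, 0.622, 0.783, 0.001]
force: [-2.6, 11.0, 4.7]
grip_width: 0.001
grip_force: 5.7
time 10.9 F tang 11.202640344738155 F rad 1.1771033564492204 z 4.710640150943898
theta 3.126111365969669 r 205.25423800822892
0.01 [0.2, -2.1]
0.02 [0.2, -4.1]
0.03 [0.3, -6.2]
0.04 [0.3, -8.2]
0.05 [0.4, -10.3]
0.06 [0.4, -12.3]
```

The drag rose from about 6.5 N to about 12 N, so the piston is seated. I'll back off, lift and look.

```bash
python3 -m jog '[{"delta_pos":[0,3,0],"angular":[0,0,0],"fingers":0},{"delta_pos":[0,10,0],"angular":[0,0,0],"fingers":0},{"delta_pos":[0,30,0],"angular":[0,0,0],"fingers":0},{"delta_pos":[0,40,0],"angular":[0,0,0],"fingers":0},{"delta_pos":[0,40,50],"angular":[0,0,0],"fingers":0},{"delta_pos":[0,40,100],"angular":[0,0,0],"fingers":0},{"delta_pos":[0,40,135],"angular":[0,0,0],"fingers":0},{"delta_pos":[-40,60,135],"angular":[0,0,0],"fingers":0.7},{"delta_pos":[-80,60,135],"angular":[0,0,0],"fingers":0.7},{"delta_pos":[-80,60,135],"angular":[0,0,0],"fingers":0.7}]'
python3 - <<'E'
from h import *
for n in("wrist","top"):
    c=ctrl.capture(n);cv2.imwrite(f"pics/{n}3.png",c["pixels"])
    for k in("red","yel"):
        for m,st,ce in comps(masks(c["pixels"])[k])[:3]:
            print(n,k,st,ce)
            for z in(96,150,176):
                d=ray(c,ce,z)[0,:2]-A;print("   ",z,np.hypot(*d),np.arctan2(d[1],d[0])%6.2832)
E
```

```text
time_s: 12.15
eef_pos: [449.6, -38.0, 300.9]
ee_rot: [0.0, 0.622, 0.783, 0.0]
force: [0.0, 0.1, 0.3]
grip_width: 0.64
grip_force: 0.0
wrist red [338 317  12   4  33] [343.45454545 318.45454545]
    96 238.29198793556927 3.272547271445663
    150 246.7982614791282 3.161215966263322
    176 251.92687423071226 3.1105815474611123
wrist red [391 380   4   9  21] [392.19047619 384.0952381 ]
    96 193.17761319065207 3.6332768717931456
    150 199.34961156047675 3.4216210831630818
    176 205.3287675998422 3.3263136080789564
wrist yel [282 397  44  20 385] [304.20779221 405.36103896]
    96 285.254829054116 3.6385844174829725
    150 274.9258524817517 3.485011188698788
    176 272.38056786660064 3.4078009115074845
top red [355 264  18  17 228] [363.69736842 271.74122807]
    96 200.01733435989422 3.3183495321010956
    150 200.78815872085266 3.287789317781155
    176 201.22578061064152 3.2731652606124237
top red [362 288   1   4   4] [362.  289.5]
    96 239.51773989645915 3.275780811225961
    150 238.62370277337732 3.25191944276058
    176 238.24195888986895 3.2403699526492464
top yel [401 288  18  20 206] [409.98543689 297.46116505]
    96 289.92912100944113 3.6539280791751887
    150 283.8580992566201 3.62162116124263
    176 281.04403368597946 3.6055763109696914
top yel [487 242  32  90 199] [502.95979899 288.45728643]
    96 424.2265612984088 4.147225517872831
    150 406.4922531110679 4.118431793904525
    176 398.0816151557406 4.103659125656171
top yel [490 240  36  90 110] [509.17272727 281.49090909]
    96 428.5098422102441 4.19798273191134
    150 409.9752900543589 4.169172801103169
    176 401.1808892931648 4.154357919848735
```

View pics/wrist3.png

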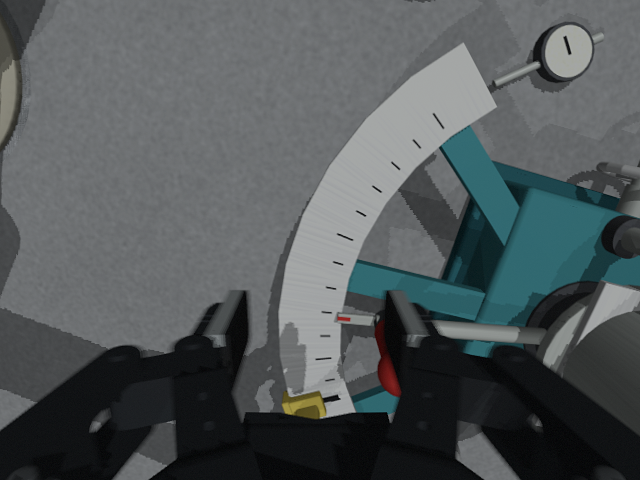

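The wrist view shows the pointer end at (343,318) and the index carriage at (304,405) with its mark running to (335,398). Next I'll check the wrist camera's mounting and refine the index angle.

```bash
python3 - <<'E'
from h import *
s=ctrl.sense();c=ctrl.capture("wrist");R=np.array(c["R"]);C=-R.T@np.array(c["t"]);print("cam-tcp",C-s["eef_pos"],"fwd",R[2],s["joints"])
# tab from top and scene: ray pairs for yellow top
for n in("top",):
    q=ctrl.capture(n);m,st,ce=comps(masks(q["pixels"])["yel"])[0]
    ct=max(cv2.findContours(m.astype(np.uint8),0,2)[0],key=len).reshape(-1,2)
    for z in(96,100,150):
        P=ray(q,ct,z)[:,:2]-A;print(z,"r",np.hypot(*P.T).min(),np.hypot(*P.T).max(),"th",np.percentile(np.arctan2(P[:,1],P[:,0])%6.2832,[0,5,95,100]))
    cv2.imwrite("pics/idx.png",cv2.resize(q["pixels"][245:320,330:450],None,fx=6,fy=6,interpolation=cv2.INTER_CUBIC))
E
```

```text
cam-tcp [-14.39182873  67.32870723 125.18435105] fwd [ 0.06206857 -0.26539227 -0.96214055] [-3.44823832e-01  1.15125498e-01  1.60669956e+00  6.82587928e-05
  1.41868214e+00 -5.73005062e-01]
96 r 268.6522246627608 310.1583833907654 th [3.60473012 3.60693716 3.7012615  3.7022942 ]
100 r 268.27789636303794 309.6336637542411 th [3.60233287 3.60480233 3.69885687 3.699912  ]
150 r 263.70003376562715 303.2721562878442 th [3.5718282  3.57643436 3.66796655 3.66993729]
```

View pics/idx.png

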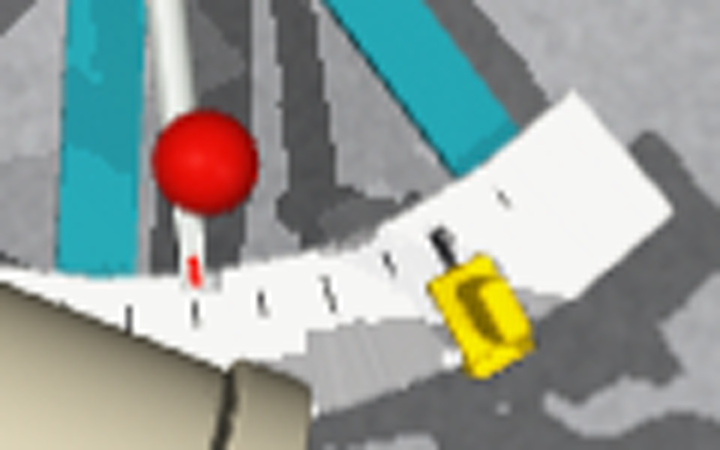

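```bash
python3 -m jog '[{"delta_pos":[4,-25,0],"angular":[0,0,-0.16],"fingers":0.45},{"delta_pos":[9,-50,0],"angular":[0,0,-0.32],"fingers":0.45},{"delta_pos":[13,-75,0],"angular":[0,0,-0.48],"fingers":0.45},{"delta_pos":[18,-100,0],"angular":[0,0,-0.64],"fingers":0.45},{"delta_pos":[22,-125,0],"angular":[0,0,-0.8],"fingers":0.45},{"delta_pos":[27,-150,0],"angular":[0,0,-0.96],"fingers":0.45},{"delta_pos":[31,-175,0],"angular":[0,0,-1.12],"fingers":0.45},{"delta_pos":[36,-201,0],"angular":[0,0,-1.29],"fingers":0.45},{"delta_pos":[36,-201,-30],"angular":[0,0,-1.29],"fingers":0.45},{"delta_pos":[36,-201,-60],"angular":[0,0,-1.29],"fingers":0.45}]'
python3 - <<'E'
from h import *
c=ctrl.capture("wrist");im=c["pixels"];cv2.imwrite("pics/w4.png",im)
m,st,ce=comps(masks(im)["yel"])[0];print(st,ce)
for z in (100,150):
    d=ray(c,ce,z)[0,:2]-A;print(z,np.hypot(*d),np.arctan2(d[1],d[0])%6.2832)
print(ctrl.sense()["joints"])
E
```

```text
time_s: 13.6
eef_pos: [487.6, -240.3, 238.9]
ee_rot: [-0.0, 0.968, 0.251, -0.0]
force: [0.1, 0.8, 0.1]
grip_width: 0.452
grip_force: 0.0
[295 207  35  54 675] [306.64296296 223.40444444]
100 277.9692912368485 3.634820093886904
150 265.99086191552675 3.638767425101619
[-6.73437004e-01  3.64371352e-01  1.46225280e+00  5.83181028e-05
  1.32213955e+00  3.88858824e-01]
```

View pics/w4.png

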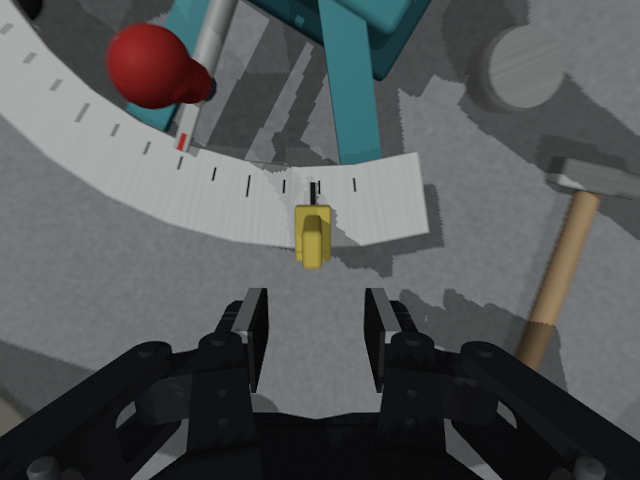

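The wrist view shows the tab at (313,240), centred between the fingers. The mark tip is at (313,184) and the pointer's red end at (182,142). I'll lower and pinch.

```bash
python3 -m jog '[{"delta_pos":[-1,2,-40],"angular":[0,0,-0.01],"fingers":0.45},{"delta_pos":[-1,2,-80],"angular":[0,0,-0.01],"fingers":0.45},{"delta_pos":[-1,2,-105],"angular":[0,0,-0.01],"fingers":0.45},{"delta_pos":[-1,2,-112],"angular":[0,0,-0.01],"fingers":0.45},{"delta_pos":[-1,2,-112],"angular":[0,0,-0.01],"fingers":0.3},{"delta_pos":[-1,2,-112],"angular":[0,0,-0.01],"fingers":0.2},{"delta_pos":[-1,2,-112],"angular":[0,0,-0.01],"fingers":0.05},{"delta_pos":[-1,2,-112],"angular":[0,0,-0.01],"fingers":0.05},{"delta_pos":[-1,2,-112],"angular":[0,0,-0.01],"fingers":0.05}]' 25
cat >m.py <<'E'
from h import *
import sys
s=ctrl.sense();d=np.array(s["eef_pos"][:2])-A;print("tcp r,th",np.hypot(*d),np.arctan2(d[1],d[0])%6.2832,s["force"],s["grip_force"],s["grip_width"])
c=ctrl.capture("wrist");im=c["pixels"];cv2.imwrite(sys.argv[1],im)
M=masks(im)
for k in("red","yel"):
    for m,st,ce in comps(M[k])[:3]:
        d=ray(c,ce,96 if k=="red" else 100)[0,:2]-A;print(k,st,np.round(ce,1),np.hypot(*d),np.arctan2(d[1],d[0])%6.2832)
dk=(im.max(2)<60).astype(np.uint8)
for m,st,ce in comps(dk):
    d=ray(c,ce,96)[0,:2]-A;r=np.hypot(*d)
    if 240<r<275 and 8<st[4]<600: 
        print("dark",st,np.round(ce,1),r,np.arctan2(d[1],d[0])%6.2832)
E
python3 m.py pics/w5.png
```

```text
time_s: 14.78
eef_pos: [486.5, -238.1, 129.4]
ee_rot: [0.001, 0.969, 0.247, 0.001]
force: [0.3, -0.4, 6.3]
grip_width: 0.137
grip_force: 29.0
tcp r,th 284.8063308194013 3.647598186253566 [ 0.34413729 -0.36406884  6.3154549 ] 29.02343451976776 0.13685984317828637
red [ 87 138  15  30 259] [ 93.8 152.3] 239.43702850566365 3.2619808606221534
yel [ 286  258   58   28 1129] [313.6 268.3] 271.15808911412245 3.6465400559253704
yel [299 326  30  22 426] [316.2 333.8] 302.29747420835685 3.649612765491566
yel [604 358  36  70 240] [622.5 394.7] 373.8396810719576 4.072942295725082
dark [311 215   9  38 315] [315.1 233.2] 256.8511660039628 3.649253441796536
dark [207 205   7  35 114] [209.8 221.6] 255.2923067328623 3.474553084743604
dark [ 95 176   8  21  73] [ 98.5 185.8] 252.28008010466195 3.282556976853691
dark [ 41 153   9  21  71] [ 45.1 163.2] 252.07910021004034 3.186523167846387
dark [151 193   7  22  69] [154.1 203.2] 252.38472337086608 3.3789298235357643
dark [381 208   5  22  65] [383.4 218.5] 252.3084637180516 3.7634363031023716
dark [267 211   3  22  59] [268.1 222.4] 252.73941137175495 3.57110007256552
dark [325 213   3  21  55] [325.9 223.9] 252.88170554667948 3.6673019203733666
dark [636 157   4   8  19] [637.9 161.5] 264.82593067361427 4.19550476703875
```

View pics/w5.png

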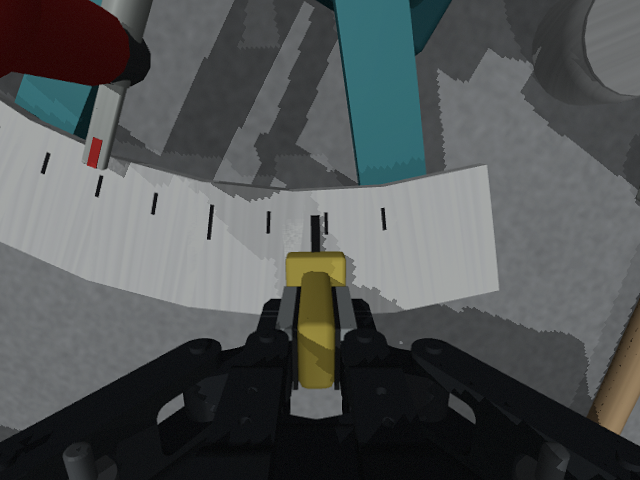

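Gripped cleanly: mark tip at (315,215), pointer end at (94,152). I'll slide it along the arc.

```bash
python3 - <<'E'
from h import *
arc([486.5,-238.1],-np.arange(1,11)*.036)
E
```

```text
theta 3.6476202535792632 r 284.79089100601516
-0.036 [-4.8, 9.1]
-0.072 [-9.3, 18.3]
-0.108 [-13.4, 27.7]
-0.144 [-17.2, 37.2]
-0.18 [-20.7, 46.8]
-0.216 [-23.8, 56.6]
-0.252 [-26.6, 66.5]
-0.288 [-28.9, 76.4]
-0.324 [-31.0, 86.5]
-0.36 [-32.7, 96.6]
```

```bash
python3 -m jog '[{"delta_pos":[-4.8,9.1,1.5],"angular":[0,0,-0.036],"fingers":0.05},{"delta_pos":[-9.3,18.3,1.5],"angular":[0,0,-0.072],"fingers":0.05},{"delta_pos":[-13.4,27.7,1.5],"angular":[0,0,-0.108],"fingers":0.05},{"delta_pos":[-17.2,37.2,1.5],"angular":[0,0,-0.144],"fingers":0.05},{"delta_pos":[-20.7,46.8,1.5],"angular":[0,0,-0.18],"fingers":0.05}]'
python3 -m jog '[{"delta_pos":[-3.1,9.8,0],"angular":[0,0,-0.036],"fingers":0.05},{"delta_pos":[-5.9,19.7,0],"angular":[0,0,-0.072],"fingers":0.05},{"delta_pos":[-8.2,29.6,0],"angular":[0,0,-0.108],"fingers":0.05},{"delta_pos":[-10.3,39.7,0],"angular":[0,0,-0.144],"fingers":0.05},{"delta_pos":[-12,49.8,0],"angular":[0,0,-0.18],"fingers":0.05},{"delta_pos":[-12,49.8,0],"angular":[0,0,-0.18],"fingers":0.05}]'
python3 m.py pics/w6.png
```

```text
time_s: 15.45
eef_pos: [465.3, -190.6, 129.5]
ee_rot: [0.0, 0.987, 0.158, 0.0]
force: [4.0, 0.3, -5.7]
grip_width: 0.137
grip_force: 26.5
time_s: 16.2
eef_pos: [453.2, -140.4, 129.5]
ee_rot: [-0.001, 0.998, 0.07, -0.0]
force: [2.7, 3.1, -5.4]
grip_width: 0.14
grip_force: 24.9
tcp r,th 285.26753561339325 3.2834628821206575 [ 2.70066355  3.05599448 -5.37176778] 24.850105941295624 0.13956048523450926
red [  197     0   169   107 14769] [280.2  46. ] 184.2649192877568 3.2111246886490994
red [302 176   9  29 228] [306.5 190.4] 239.04728001604937 3.26778381829667
red [255 105   2   1   2] [255.5 105. ] 206.64459773643676 3.1696757120261023
yel [ 286  258   59   28 1086] [312.5 267.7] 271.33138961271493 3.2783315470554135
yel [300 325  28   9 116] [311. 328.] 299.90624244468637 3.276192759238317
dark [312 215   9  37 297] [315.5 233.1] 257.20058381204484 3.283162906476966
dark [131 186   9  34 107] [134.8 202.6] 255.4033143980343 2.9805572462635985
dark [419 203   7  34  95] [422.  219.3] 255.22210102665795 3.4600895123909368
dark [ 24 142  10  21  77] [ 28.5 152.3] 252.3263575970401 2.7880606970930186
dark [582 147  10  21  74] [586.3 157. ] 251.18854674491016 3.7489486940878685
dark [530 171   8  21  70] [533.3 181.2] 251.84821370665378 3.6527552011761104
dark [ 78 166   8  22  69] [ 81.3 176.7] 252.41352862201813 2.8845208720141184
dark [475 190   7  21  63] [478.  199.7] 252.15169885381826 3.5564976829961563
dark [190 201   5  21  63] [192. 211.] 252.91017508791242 3.076580725771807
dark [248 209   3  22  53] [249.  219.4] 252.77953357772552 3.172261724851505
dark [363 210   3  22  51] [364.1 220.2] 252.47114649311104 3.364235659635693
dark [306 213   2  22  43] [306.5 223.3] 252.9551116290056 3.268207954323958
```

View pics/w6.png

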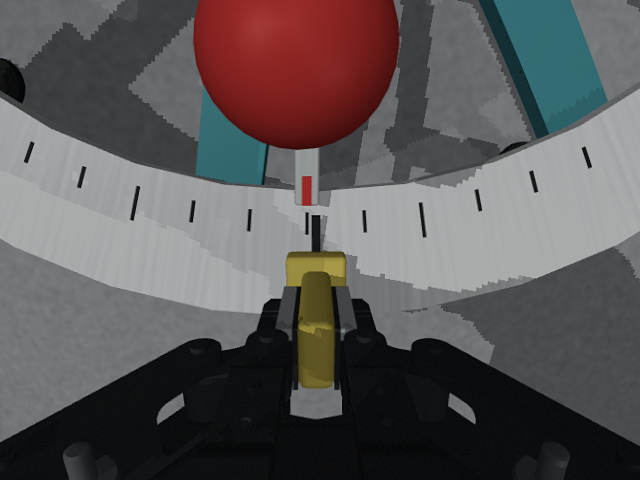

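The mark tip (315,216) is still about 0.015 rad (4.4 mm) past the pointer (306.5,190). I'll make a fine move.

```bash
python3 -m jog '[{"delta_pos":[-0.3,2.2,0],"angular":[0,0,-0.008],"fingers":0.05},{"delta_pos":[-0.6,4.4,0],"angular":[0,0,-0.015],"fingers":0.05},{"delta_pos":[-0.6,4.4,0],"angular":[0,0,-0.015],"fingers":0.05}]'
python3 m.py pics/w7.png | grep -v yel | head -6
```

```text
time_s: 16.62
eef_pos: [452.7, -136.7, 129.6]
ee_rot: [-0.0, 0.998, 0.062, -0.0]
force: [4.2, -0.2, -8.7]
grip_width: 0.133
grip_force: 25.4
tcp r,th 285.2769904758183 3.270535455224132 [ 4.2379149  -0.15419633 -8.68230865] 25.446833074092865 0.13331670474452403
red [  211     0   170   107 14815] [294.7  45.9] 183.92095074544505 3.229768922684055
red [310 176   8  29 231] [313.5 190.1] 238.90943730275177 3.2675275633790255
red [375  48   1   1   1] [375.  48.] 185.9835121633318 3.3943622587783318
dark [312 213   9  39 301] [315.5 232.8] 257.10890780881886 3.270579211541322
dark [137 189   9  34 114] [141.2 205.6] 255.61279873681872 2.9791779135491834
```

```bash
python3 -m jog '[{"delta_pos":[-0.1,1,-1],"angular":[0,0,-0.003],"fingers":0.05},{"delta_pos":[-0.1,1,-1],"angular":[0,0,-0.003],"fingers":0.05},{"delta_pos":[-0.1,1,-1],"angular":[0,0,-0.003],"fingers":0.05}]'
python3 m.py pics/w8.png | grep -v yel | head -6
```

```text
time_s: 17.05
eef_pos: [452.6, -136.1, 129.4]
ee_rot: [0.0, 0.998, 0.06, 0.0]
force: [-2.8, -2.0, 5.2]
grip_width: 0.133
grip_force: 27.7
tcp r,th 285.25747546858264 3.2681869454791532 [-2.75367455 -1.99520375  5.21217046] 27.735277712345123 0.13316676062786134
red [  213     0   171   108 14899] [297.7  46. ] 183.90990390604478 3.2339568768729654
red [310 177  10  29 252] [314.9 190.7] 239.11515581352828 3.2678590462455954
red [263 102   1   1   1] [263. 102.] 205.10369270537996 3.1699003655815736
dark [311 213   9  40 308] [315.4 233.2] 257.182990857886 3.2682381210004685
dark [138 190   9  34 110] [142.1 206.5] 255.74649342387187 2.9790869739305914
```

Aligned to about 0.1 mm. I'll release, lift straight up and check.

```bash
python3 -m jog '[{"delta_pos":[0,0,0],"angular":[0,0,0],"fingers":0.25},{"delta_pos":[0,0,0],"angular":[0,0,0],"fingers":0.4},{"delta_pos":[0,0,0],"angular":[0,0,0],"fingers":0.45},{"delta_pos":[0,0,20],"angular":[0,0,0],"fingers":0.45},{"delta_pos":[0,0,60],"angular":[0,0,0],"fingers":0.45},{"delta_pos":[0,0,110],"angular":[0,0,0],"fingers":0.45},{"delta_pos":[0,0,150],"angular":[0,0,0],"fingers":0.45},{"delta_pos":[0,0,150],"angular":[0,0,0],"fingers":0.45}]'
python3 m.py pics/w9.png | head -12
python3 - <<'E'
from h import *
c=ctrl.capture("top")
for k in("red","yel"):
    for m,st,ce in comps(masks(c["pixels"])[k])[:2]: print(k,st,ce,ray(c,ce,176 if k=="red" else 110)[0])
E
```

```text
time_s: 18.1
eef_pos: [453.4, -136.1, 281.3]
ee_rot: [0.002, 0.998, 0.06, 0.002]
force: [-0.4, -0.2, -0.6]
grip_width: 0.448
grip_force: 0.0
tcp r,th 284.5222521945649 3.268717367118186 [-0.42475266 -0.16798672 -0.59926811] 0.0 0.4482221675701614
red [ 285   76   48   49 1831] [308.7 100.1] 191.07794549996115 3.246591299850175
red [313 157   4  15  52] [314.3 164.5] 239.8277682538165 3.267360683178739
yel [299 200  31  51 963] [311.  224.8] 287.9092598457556 3.25723865442486
yel [324 240   6   8  46] [326.5 243.3] 303.8463198710243 3.2994187472762544
dark [313 177   4  21  79] [314.5 187.6] 258.1665127124165 3.2675990370530075
dark [219 165   5  18  27] [221.  173.2] 257.13680717534567 2.973366965675332
dark [76 85 12 15 20] [82.  91.9] 255.69905684300434 2.4853899957719516
dark [375 171   4  18  19] [376.3 179.3] 256.4725881072923 3.4619614429855234
dark [133 126   6  10  15] [135.3 130.3] 254.03463399619721 2.681266932160726
dark [106 107   7   9  14] [108.9 111.1] 253.57204673502082 2.583393479162778
dark [161 142   5  10  12] [163.  146.5] 254.3347392116924 2.778272455594982
red [355 264  18  17 228] [363.69736842 271.74122807] [ 536.11306537 -126.45654698  176.        ]
yel [487 242  32  90 197] [502.97461929 288.50253807] [ 508.22022965 -452.80569392  110.        ]
yel [490 240  36  90 112] [509.35714286 282.02678571] [ 523.27076205 -467.80413652  110.        ]
```

View pics/w9.png

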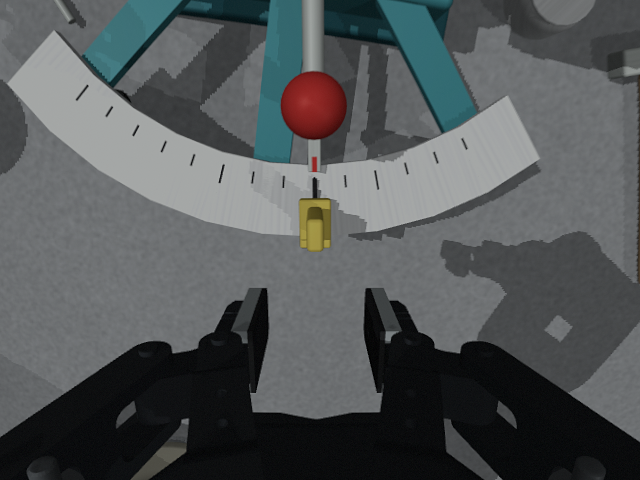

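The view shows the pointer end (314,164) and the mark (314,188) in line, with 0.0002 rad between them. In the top image the ball is still at (363.7,271.7), the same as right after seating, so the lever has not moved. I'll hand in.

```bash
python3 -c "
from rig import ctrl
print(ctrl.finish_job())"
```

```text
the job is handed in; nothing more can be done
None
```

I seated the lever at about 12 N and left it there, then slid the index until its mark lined up with the pointer (about 0.0002 rad off in the last picture), and handed the job in at about 18 s of the 72 s allowed.

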